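# Slide a well plate under the low scanner bridge and start the scan

## Task

Push the flat multi-well plate along the bench, through the opening under the low bridge of the plate scanner, until its leading short end rests flush against the stop bar on the far side; keep it flat on the bench all the way, never lifting or tipping it. With the plate home, press the round button on the scanner's side pod fully down and let go. Leave everything else on the bench where it stands.

Things in the scene. Friction and masses are not known exactly. Their poses are not given: they have to be found in the camera images.
- plate: White flat rigid multi-well plate on the bench, 4 x 6 grey round wells on its closed top: 127.8 mm long (x), 85.4 wide (y), 14.4 high (lowest 7 mm a full-size skirt, above it 3 mm smaller each side), 60 to 130 g. Origin: centre of underside, z up. Starts before the bridge, long axis within 0.3 rad of the push direction, up to 30 mm to either side of the opening's centre line.
- scanner: Plate scanner, fixed: a low white bridge. Beam 50 mm deep (x), 136 wide (y), underside 19 mm and top 49 mm above the bench, on two legs 16 mm wide; the opening is 104 mm wide (y -52 to +52) and 19 high. A pod with the button stands on its +y side. Origin: on the bench, under the middle of the beam. x is the direction in which the plate is pushed through (roughly the robot's left), z up.
- home (a point): Point on the bench at scanner x = -16.9 mm, y = 0: centre of the plate's underside when home, leading end against the steel stop bar (10 mm high, 128 long, lying across the way beyond the bridge, face at scanner x = +47 mm), trailing end still 56 mm out in front of the beam. Axes those of the scanner.
- scan_button_top (a point): Centre of the top face of the scanner's round push button (28 mm across, light, in a grey housing) on top of the pod (64 by 62 mm, 34 mm high, centre at scanner x = 0, y = +99 mm). Pressed straight down. Axes those of the scanner.
- scan_button (a joint): Travel of the push button: 0 released, 0.006 m fully down; it springs back. Fully down takes about 4 N.
- dish_a: Closed glass petri dish, 92 mm across, 18 mm high, beside the bridge on the side away from the pod. Origin: centre of its underside. Leave alone.
- dish_b: Closed glass petri dish, 92 mm across, 18 mm high, at the far left. Origin: centre of its underside. Leave alone.
- dish_c: Closed glass petri dish, 92 mm across, 18 mm high, on the far right. Origin: centre of its underside. Leave alone.
- tip_box: Box of pipette tips, clear with a yellow top, 82 by 122 mm, 61 mm high, near the robot on its right. Origin: centre of its underside. Leave alone.
- trough: Open white reagent trough, 50 by 120 mm, 34 mm high, behind the plate's start. Origin: centre of its underside. Leave alone.
- vial: Small amber vial, 28 mm across, 48 mm high, standing beyond the stop bar. Origin: centre of its underside. Leave alone.
- bottle: White capped bottle, 60 mm across, 130 mm high. Origin: centre of its underside. Leave alone.
- marker: Grey marker pen with black cap, lying, about 127 mm long, 12 mm thick. Origin: under the middle of its grey barrel. Leave alone.
Not all that is in view belongs to the job. Of the things like the scanner, leave any that is yellow; of the rest the smaller one is meant.

How it is judged (in metres and radians):
On the way, in this order (a step that is already met when the one before it is completed fails the run):
1. the plate's leading end is under the bridge, flat on the bench, but not yet home (x of plate in the frame of home between -0.08 and -0.012 m and y of plate in the frame of home between -0.02 and 0.02 m and height (world z) of plate below 0.004 m), for 0.02 s.
2. the plate is home: flush against the stop bar and flat (x of plate in the frame of home between -0.006 and 0.004 m and y of plate in the frame of home between -0.013 and 0.013 m and angle between the x axis of plate and the x axis of scanner, either way round below 0.1 rad and height (world z) of plate below 0.003 m and angle between plate's own z axis and vertical below 0.04 rad), for 0.2 s.
3. the button is pressed fully down with the plate home (all of step 2 and value of joint scan_button above 0.0045 m), for 0.03 s.
At the end, for the whole second after the job is handed in: The plate lies flat and at rest under the bridge with its leading end against the stop bar (within 6 mm short of it, within 13 mm sideways of the centre line, within 0.1 rad of square), and the button, pressed once the plate was home, is released (all of step 2 and linear speed of plate below 0.01 m/s and value of joint scan_button below 0.002 m); the robot touches nothing.
It fails at once if the plate is lifted (its underside's centre rises 6 mm) (height (world z) of plate above 0.006 m).
It fails at once if the plate is tipped (more than 0.08 rad) (angle between plate's own z axis and vertical above 0.08 rad).
It fails at once if the button is pressed before the plate is home (value of joint scan_button above 0.0045 m and x of plate in the frame of home below -0.012 m).
It fails at once if another object on the bench is shifted by more than 20 mm or toppled (distance of any of dish_a, dish_b, dish_c, tip_box, trough, vial, bottle, marker from where it was at the start of the episode above 0.02 m or angle between any of dish_a, dish_b, dish_c, tip_box, trough, vial, bottle, marker's own z axis and vertical above 0.3 rad).
It also fails if it takes over 58 s, if anything falls off the work surface, if the arm or the gripper's body presses on something with over 40 N, if the wrist force passes 120 N, or if a joint passes its speed limit or range.

## Robot

A 6-joint arm with a two-finger parallel gripper is mounted at the origin on the work surface. World frame = base frame: x ahead of the robot, y to its left, z up, the work surface at z = 0. Lengths are in mm, angles in rad, forces in N, time in s.
With the tool pointing down it reaches from about 350 to 875 mm from the base axis. Payload 15.5 kg.
Tool frame: the origin (TCP) lies where the fingers leave the gripper's body, on its centre line; the fingertips stand 73 mm ahead of it and the grasp point (between the pads) lies 54 mm ahead of it; z points along the fingers, y is the direction in which the jaws open and shut (so a half turn about z gives the same grasp; the last joint's range is limited). The gripper opens to 85 mm and grips with 20 to 120 N. Pads are 22 mm wide; open, the fingers measure 114 mm over their backs; the gripper's body (76 mm by 85 mm) begins 54 mm behind the grasp point. The pads swing forward as they close: fully open they stand 13 mm farther back than shut.
Start: joints at [1.19, 0.494, 1.345, -0, 1.302, -0.096], TCP at [175.599, 599.827, 303.877] pointing down, gripper open.
Joint ranges: [-2.91, 2.91], [-0.82, 2.16], [0.22, 2.67], [-1.22, 4.37], [0.12, 2.79], [-3.08, 3.08]. Speed limits (rad/s): [1.89, 1.89, 2.57, 3.01, 3.01, 3.01].

## Interface

Orientations are given as a unit quaternion [w, x, y, z].
In Python, from station import robot gives the robot as it stands. The module is installed in compiled form; this text tells all that it offers.
- The arm moves only by the tool carry_out, never from a script. Its argument "steps" is a list of rows, each an object of numbers: "claw": the opening, from 0 (shut) to 1 (fully open); "tx", "ty", "tz": the shift along the world's x, y, z in m; "twist": the turn about the world's z in rad. A call has exactly 5 rows; each row is the pose to reach, as a shift and turn from the pose measured when the call began; what a row does not reach only later rows make up. A row lasts 1/10 s, in which the tool goes at most 50 mm and 8.59 degrees, less where a joint would pass 70% of its speed; a pose out of reach is approached as far as the arm can. A call with a gripper value outside its range is refused whole. The fingers move at their own pace and stop on an object; "newtons" is the grip in N (left out, the last holds). Time passes only in rows, so rows that repeat a pose let the fingers close, or fill a call up. It gives the time, the measured TCP pose, the force and the opening at its end, in the units of the state.
- robot.read_state(): the state, without advancing time (a new reading comes with each control period).
- robot.snapshot(name): name is "scene" or "top" or "wrist"; returns the picture (420x560x3 uint8, red, green, blue); there is no depth.
- robot.camera_model(name): a dict with "fov_y" (degrees; the focal length in pixels is half the picture's height over the tangent of half this angle, whatever the lens; pixels are square), "cx", "cy" (the principal point, pixels), "extrinsics" (4x4, takes a point from camera to world coordinates). Camera axes: x right, y down, z forward; pixel columns grow to the right and rows downward; lengths in mm; the calibration is good to about 2 mm. The wrist camera is an equidistant fisheye: a pixel r from the principal point sees the ray r / f radians off the axis. A picture is of the moment at which its call begins: read the wrist's pose just before it. camera_model takes no time and is no camera call; for the wrist camera it gives the pose at the moment of the call.
- robot.sign_off(): hands the job in, once; it reports no verdict.
The state is a dict: "time": time; "qpos": joint angles; "joint_vel": joint speeds; "effort": joint torques, N m; "ee_pos": TCP position; "ee_rot": TCP orientation; "contact_force": force on the tool from outside, world axes, zero at the start; "ft_torque": the same for the moment, N m; "opening": finger opening in mm.
Only numpy, scipy, OpenCV 4.12 (cv2) and the standard library are available. Lean on these libraries where they do the work, as an engineer would, in place of code of your own. Each camera call takes 0.05 s, during which the arm holds its last target.

## Working session

There is one attempt and no reset: what is moved stays moved. The work goes in short steps, Python scripts to look and compute and a tool call to move; the robot and the scene stay as the last step left them, time stands still between calls to the robot, and variables do not carry over. Pictures are saved under pics/ and viewed, and the job is handed in when it is done.

Besides the shell and the picture viewer there is one more tool, called in YAML: its name, and indented under it one key for each argument. carry_out: Moves the arm, as the interface text tells. Its arguments: {"type":"object","properties":{"steps":{"type":"array"},"newtons":{"type":"number"}},"required":["steps"]}

```bash
mkdir -p pics; python3 - <<'E'
from station import robot
import cv2,json
for n in("scene","top","wrist"):
    im=robot.snapshot(n); cv2.imwrite(f"pics/{n}0.png",im[:,:,::-1])
    m=robot.camera_model(n); print(n,m)
print(robot.read_state())
E
```

```text
scene {'fov_y': 55.93961109142856, 'cx': 278.27690209288687, 'cy': 207.56251501700459, 'extrinsics': array([[ 8.49060001e-01,  3.41795954e-01, -4.02830785e-01,
         1.04115416e+03],
       [ 5.28141376e-01, -5.30688989e-01,  6.62899603e-01,
        -6.93106937e+02],
       [ 1.27985400e-02, -7.75593143e-01, -6.31103378e-01,
         8.36175247e+02],
       [ 0.00000000e+00,  0.00000000e+00,  0.00000000e+00,
         1.00000000e+00]])}
top {'fov_y': 51.35824782684949, 'cx': 279.5260632504196, 'cy': 209.376898898981, 'extrinsics': array([[-3.16995939e-02, -9.79022445e-01,  2.01271426e-01,
         3.16197073e+02],
       [-9.99478541e-01,  3.22880331e-02, -3.59488459e-04,
         1.02134176e+02],
       [-6.14671120e-03, -2.01177867e-01, -9.79535443e-01,
         1.36045206e+03],
       [ 0.00000000e+00,  0.00000000e+00,  0.00000000e+00,
         1.00000000e+00]])}
wrist {'fov_y': 65.70646984690485, 'cx': 281.46673307508917, 'cy': 207.1212232339687, 'extrinsics': array([[ 2.81087720e-01,  9.19071930e-01,  2.76218176e-01,
         1.06419758e+02],
       [ 9.59682079e-01, -2.691872
[... 220 characters left out ...]
)}
{'time': 0.15, 'qpos': array([ 1.19048544e+00,  4.94016830e-01,  1.34597593e+00, -5.66933547e-06,
        1.30244186e+00, -9.55167855e-02]), 'joint_vel': array([-9.81691605e-05, -3.03516657e-03, -1.97563337e-03,  5.22013041e-04,
        2.40715519e-03,  1.55435497e-03]), 'effort': array([ 1.21620607e-03, -8.82536244e+01, -3.84065902e+01, -1.31852221e-04,
        7.08400432e-03, -2.06266151e-05]), 'ee_pos': array([175.53731611, 599.64471914, 303.45624085]), 'ee_rot': array([-9.65587272e-05,  1.41915551e-01,  9.89878679e-01, -4.09765260e-04]), 'contact_force': array([0.05822856, 0.61417678, 0.16718875]), 'ft_torque': array([0.03742669, 0.00882835, 0.03117952]), 'opening': 84.76043428945755}
```

View pics/scene0.png

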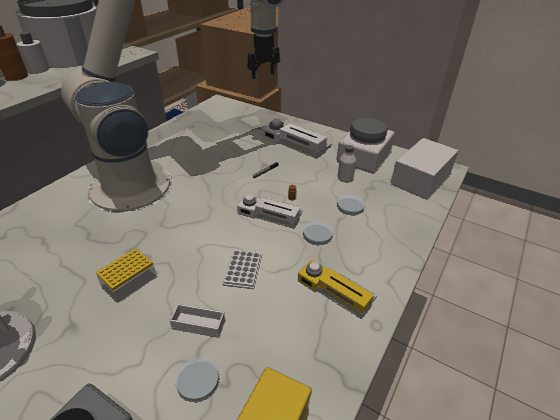

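View pics/top0.png

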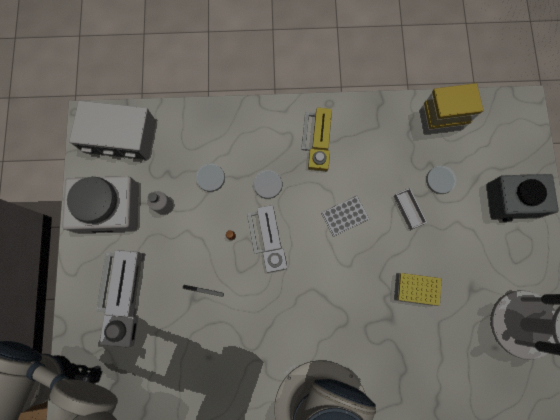

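View pics/wrist0.png

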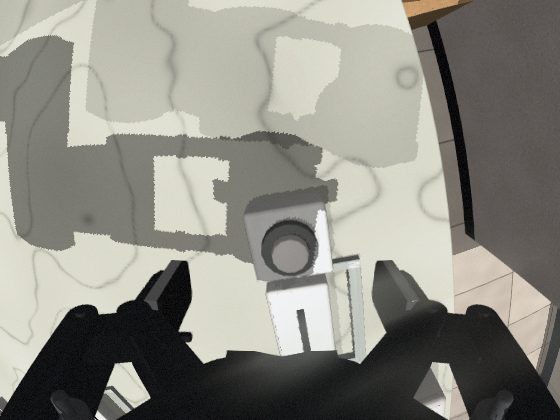

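```bash
python3 - <<'E'
import cv2
t=cv2.imread("pics/top0.png"); s=cv2.imread("pics/scene0.png")
cv2.imwrite("pics/tc.png",cv2.resize(t[160:290,220:420],None,fx=4,fy=4,interpolation=cv2.INTER_CUBIC))
cv2.imwrite("pics/sc.png",cv2.resize(s[170:310,200:380],None,fx=4,fy=4,interpolation=cv2.INTER_CUBIC))
E
```

```text
(no output)
```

View pics/tc.png

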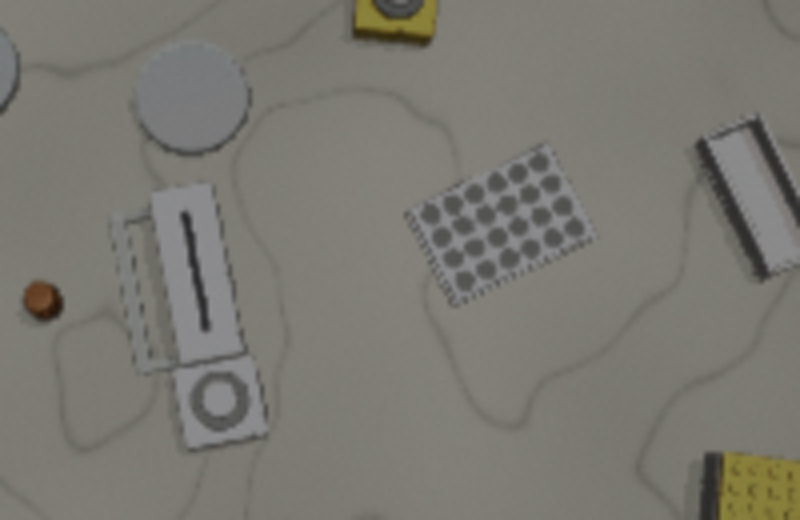

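View pics/sc.png

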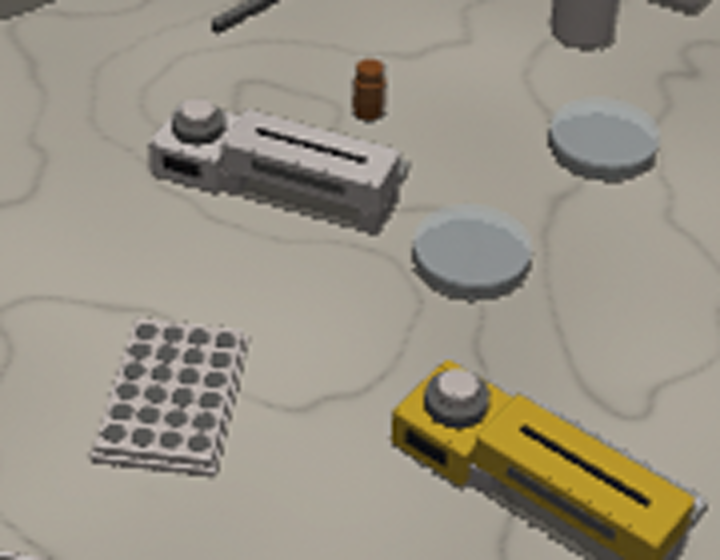

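```bash
cat >h.py <<'E'
import numpy as np,cv2
from station import robot
def ray(cam,uv,m=None):
    m=m or robot.camera_model(cam); f=210/np.tan(np.radians(m["fov_y"]/2))
    d=np.array([(uv[0]-m["cx"])/f,(uv[1]-m["cy"])/f])
    if cam=="wrist":
        r=np.hypot(*d); v=np.r_[d/r*np.sin(r),np.cos(r)] if r>0 else np.array([0,0,1.])
    else: v=np.r_[d,1]
    E=m["extrinsics"]; return E[:3,3],E[:3,:3]@v
def at(cam,uv,z,m=None):
    o,v=ray(cam,uv,m); return (o+v*(z-o[2])/v[2])[:2]
def proj(cam,p,m=None):
    m=m or robot.camera_model(cam); f=210/np.tan(np.radians(m["fov_y"]/2))
    E=m["extrinsics"]; c=E[:3,:3].T@(np.asarray(p,float)-E[:3,3])
    if cam=="wrist":
        s=np.hypot(c[0],c[1]); t=np.arctan2(s,c[2]); return c[:2]/s*t*f+[m["cx"],m["cy"]]
    return f*c[:2]/c[2]+[m["cx"],m["cy"]]
def fit(model,obs):
    model=np.array(model,float);obs=np.array(obs)
    mc=model.mean(0);oc=obs.mean(0);A=model-mc;B=obs-oc
    th=np.arctan2((A[:,0]*B[:,1]-A[:,1]*B[:,0]).sum(),(A*B).sum())
    R=np.array([[np.cos(th),-np.sin(th)],[np.sin(th),np.cos(th)]])
    t=oc-R@mc; return t,th,np.abs(model@R.T+t-obs).max()
E
python3 - <<'E'
from h import *
T=lambda x,y:((x+.5)/4-.5+220,(y+.5)/4-.5+160)
S=lambda x,y:((x+.5)/4-.5+200,(y+.5)/4-.5+170)
ob=[at("top",T(*p),49) for p in[(152,190),(212,183),(243,350),(181,364)]]
ob2=[at("top",T(*p),34) for p in[(252,353),(268,435),(188,450)]]
mo=[(25,-68),(-25,-68),(-25,68),(25,68)]; mo2=[(-32,68),(-32,130),(32,130)]
print("scanner",fit(mo,ob),fit(mo+mo2,ob+ob2))
pl=[at("top",T(*p),7) for p in[(405,213),(548,145),(595,238),(455,305)]]
print("plate",fit([(63.9,-42.7),(-63.9,-42.7),(-63.9,42.7),(63.9,42.7)],pl))
# scene
b=[at("scene",S(*p),49) for p in[(238,110),(225,148),(383,187),(405,157)]]
print("scanner scene",fit([(25,68),(-25,68),(-25,-68),(25,-68)],b))
print("btn top",[at("scene",S(198,112),z) for z in(40,46)],[at("top",T(219,401),z) for z in (40,46)])
q=[at("scene",S(*p),14.4) for p in[(136,322),(246,333),(216,465),(95,452)]]
print("plate scene",fit([(60.9,39.7),(60.9,-39.7),(-60.9,-39.7),(-60.9,39.7)],q))
for n,p in dict(dish=(192,98)).items(): print(n,at("top",T(*p),18))
E
```

```text
scanner (array([530.98921023, 135.88795954]), np.float64(1.7152984453246876), np.float64(2.970013298385993)) (array([530.87707854, 136.00325832]), np.float64(1.7182847834245956), np.float64(2.9022035930797756))
plate (array([ 566.72605148, -103.41968746]), np.float64(1.986422740915099), np.float64(2.47697108548482))
scanner scene (array([535.49418581, 134.36820762]), np.float64(1.751221524881546), np.float64(6.29823191506739))
btn top [array([425.05565407, 135.23151594]), array([429.69859044, 128.98913309])] [array([432.67332937, 122.09981535]), array([432.14407309, 122.00909352])]
plate scene (array([ 572.88301081, -105.23953655]), np.float64(1.996866144664457), np.float64(1.042235789448057))
dish [675.12256959 136.82594987]
```

The wanted scanner is the small white one at top pixel (270,228). The lookalikes are the large white one (120,290) and the yellow one (320,140), which I'll leave. The plate is at (346,215). The crop confirms a white scanner with its button nearest the robot. Now I'm moving the wrist camera to behind the plate.

carry_out:
  steps:
    - {"tx": 0.022, "ty": -0.045, "tz": 0, "twist": -0.07, "claw": 0.5}
    - {"tx": 0.044, "ty": -0.09, "tz": 0, "twist": -0.14, "claw": 0.5}
    - {"tx": 0.066, "ty": -0.134, "tz": 0, "twist": -0.21, "claw": 0.5}
    - {"tx": 0.088, "ty": -0.179, "tz": 0, "twist": -0.28, "claw": 0.5}
    - {"tx": 0.11, "ty": -0.223, "tz": 0, "twist": -0.35, "claw": 0.5}
  newtons: 30

```text
time: 0.65
ee_pos: [285.8, 374.8, 303.4]
ee_rot: [-0.0, 0.313, 0.95, -0.0]
contact_force: [2.1, 0.7, 0.5]
opening: 42.8
```

carry_out:
  steps:
    - {"tx": 0.022, "ty": -0.045, "tz": 0, "twist": -0.08, "claw": 0.5}
    - {"tx": 0.044, "ty": -0.09, "tz": 0, "twist": -0.16, "claw": 0.5}
    - {"tx": 0.066, "ty": -0.134, "tz": 0, "twist": -0.24, "claw": 0.5}
    - {"tx": 0.088, "ty": -0.179, "tz": 0, "twist": -0.32, "claw": 0.5}
    - {"tx": 0.11, "ty": -0.223, "tz": 0, "twist": -0.4, "claw": 0.5}

```text
time: 1.15
ee_pos: [396.0, 150.2, 303.5]
ee_rot: [-0.0, 0.497, 0.868, -0.0]
contact_force: [0.7, 1.0, 0.6]
opening: 42.4
```

carry_out:
  steps:
    - {"tx": 0.022, "ty": -0.045, "tz": 0, "twist": -0.08, "claw": 0.5}
    - {"tx": 0.044, "ty": -0.09, "tz": 0, "twist": -0.16, "claw": 0.5}
    - {"tx": 0.066, "ty": -0.134, "tz": 0, "twist": -0.24, "claw": 0.5}
    - {"tx": 0.088, "ty": -0.179, "tz": 0, "twist": -0.32, "claw": 0.5}
    - {"tx": 0.11, "ty": -0.223, "tz": 0, "twist": -0.38, "claw": 0.5}

```text
time: 1.65
ee_pos: [506.1, -74.4, 303.5]
ee_rot: [-0.0, 0.653, 0.757, -0.0]
contact_force: [1.2, 0.0, -0.1]
opening: 42.8
```

carry_out:
  steps:
    - {"tx": 0.022, "ty": -0.045, "tz": 0, "twist": 0, "claw": 0.5}
    - {"tx": 0.044, "ty": -0.09, "tz": 0, "twist": 0, "claw": 0.5}
    - {"tx": 0.062, "ty": -0.126, "tz": 0, "twist": 0, "claw": 0.5}
    - {"tx": 0.062, "ty": -0.126, "tz": 0, "twist": 0, "claw": 0.5}
    - {"tx": 0.062, "ty": -0.126, "tz": 0, "twist": 0, "claw": 0.5}

```text
time: 2.15
ee_pos: [568.0, -201.1, 302.8]
ee_rot: [-0.001, 0.654, 0.757, -0.0]
contact_force: [-1.1, 0.2, 0.4]
opening: 42.7
```

```bash
python3 - <<'E'
from h import *
m=robot.camera_model("wrist"); im=robot.snapshot("wrist"); cv2.imwrite("pics/w1.png",im[:,:,::-1])
import pickle; pickle.dump(m,open("w1.pkl","wb")); print(robot.read_state()["ee_pos"],m["extrinsics"][:3,3])
E
```

```text
[ 567.72025937 -200.1620995   303.03157709] [ 558.48276477 -129.06239413  372.8582698 ]
```

View pics/w1.png

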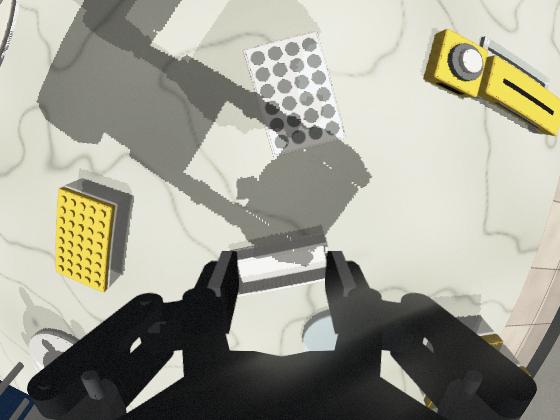

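The wrist view shows the plate's corners near (244,50), (317,32), (347,137) and (275,157). The trough is at about (280,265). I'll zoom in for accuracy.

```bash
python3 - <<'E'
import cv2
t=cv2.imread("pics/w1.png")
cv2.imwrite("pics/w1c.png",cv2.resize(t[20:170,220:370],None,fx=4,fy=4,interpolation=cv2.INTER_CUBIC))
E
```

```text
(no output)
```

View pics/w1c.png

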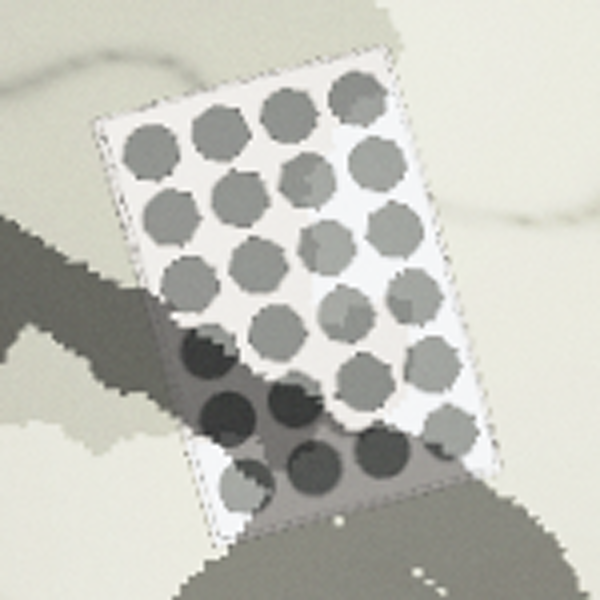

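carry_out:
  steps:
    - {"tx": -0.006, "ty": 0.045, "tz": 0, "twist": 0, "claw": 0.5}
    - {"tx": -0.012, "ty": 0.09, "tz": 0, "twist": 0, "claw": 0.5}
    - {"tx": -0.018, "ty": 0.13, "tz": 0, "twist": 0, "claw": 0.5}
    - {"tx": -0.02, "ty": 0.15, "tz": 0, "twist": 0, "claw": 0.5}
    - {"tx": -0.02, "ty": 0.15, "tz": 0, "twist": 0, "claw": 0.5}

```text
time: 2.7
ee_pos: [546.4, -46.5, 303.3]
ee_rot: [-0.001, 0.652, 0.758, -0.0]
contact_force: [-0.3, -0.0, 0.3]
opening: 43.2
```

```bash
python3 - <<'E'
from h import *
m=robot.camera_model("wrist"); im=robot.snapshot("wrist"); cv2.imwrite("pics/w2.png",im[:,:,::-1])
import pickle; pickle.dump(m,open("w2.pkl","wb")); print(robot.read_state()["ee_pos"],m["extrinsics"][:3,3])
E
```

```text
[546.88707003 -48.00924245 303.3236012 ] [536.56960249  25.41484299 373.44960229]
```

View pics/w2.png

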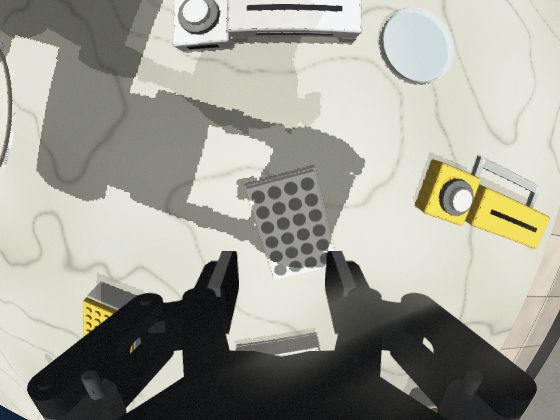

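This view shows the plate at (290,222) and the small white scanner's front at the top edge, from (174,47) to (361,38). Dish_a is at (416,45). I'll zoom on the scanner.

```bash
python3 - <<'E'
import cv2
t=cv2.imread("pics/w2.png")
cv2.imwrite("pics/w2c.png",cv2.resize(t[0:60,165:365],None,fx=4,fy=4,interpolation=cv2.INTER_CUBIC))
E
```

```text
(no output)
```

View pics/w2c.png

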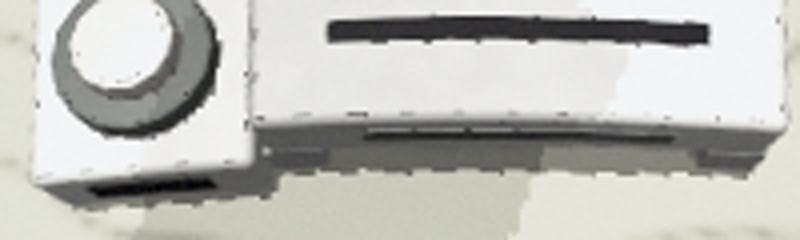

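```bash
python3 - <<'E'
from h import *
import pickle
m1=pickle.load(open("w1.pkl","rb"));m2=pickle.load(open("w2.pkl","rb"))
A=lambda x,y:((x+.5)/4-.5+220,(y+.5)/4-.5+20)
B=lambda x,y:((x+.5)/4-.5+165,(y+.5)/4-.5)
pl=[at("wrist",A(*p),7,m1) for p in[(97,120),(388,47),(497,470),(215,547)]]
print("plate",fit([(63.9,42.7),(63.9,-42.7),(-63.9,-42.7),(-63.9,42.7)],pl))
w=np.array([at("wrist",A(*p),14.4,m1) for p in[(151,152),(357,98),(450,432),(246,487)]])
print("wells",w.mean(0),np.arctan2(*((w[0]+w[1]-w[2]-w[3])[::-1])))
C=[(258,126,49,-25,68),(788,130,49,-25,-68),(32,182,34,-32,130),(252,163,34,-32,68),(72,208,0,-32,130),(745,178,0,-25,-68)]
ob=[at("wrist",B(*c[:2]),c[2],m2) for c in C]
print(fit([c[3:] for c in C],ob)); print(np.round(ob,1))
t,th,_=fit([c[3:] for c in C],ob)
print([at("wrist",B(120,45),z,m2) for z in(40,44,48)])
tr=[at("wrist",p,34,m1) for p in [(237,245),(325,228)]];print("trough top front edge",tr)
E
```

```text
plate (array([ 569.71008431, -104.21833973]), np.float64(1.9778496558686365), np.float64(2.006900014063035))
wells [ 569.71940878 -104.12340184] 1.987079090535292
(array([533.4215464 , 136.22569885]), np.float64(1.7197950541161116), np.float64(2.5617663028630204))
[[472.4 101.9]
 [602.8 122.6]
 [410.3  85.8]
 [469.6  95.1]
 [411.4  84.5]
 [602.3 119.7]]
[array([430.18316602, 124.17324937]), array([431.45935812, 122.98856172]), array([432.73555021, 121.80387407])]
trough top front edge [array([ 529.45453739, -280.91192171]), array([ 624.69673117, -246.07172783])]
```

carry_out:
  steps:
    - {"tx": 0.018, "ty": -0.042, "tz": 0, "twist": 0.07, "claw": 0.5}
    - {"tx": 0.036, "ty": -0.084, "tz": 0, "twist": 0.14, "claw": 0.5}
    - {"tx": 0.053, "ty": -0.125, "tz": -0.01, "twist": 0.21, "claw": 0.5}
    - {"tx": 0.059, "ty": -0.139, "tz": -0.04, "twist": 0.262, "claw": 0.5}
    - {"tx": 0.059, "ty": -0.139, "tz": -0.085, "twist": 0.262, "claw": 0.5}

```text
time: 3.25
ee_pos: [607.4, -190.5, 219.2]
ee_rot: [0.002, 0.548, 0.837, -0.0]
contact_force: [0.6, 0.6, -0.7]
opening: 42.9
```

carry_out:
  steps:
    - {"tx": 0, "ty": 0, "tz": -0.045, "twist": 0, "claw": 0.5}
    - {"tx": 0, "ty": 0, "tz": -0.09, "twist": 0, "claw": 0.5}
    - {"tx": 0, "ty": 0, "tz": -0.12, "twist": 0, "claw": 0.5}
    - {"tx": 0, "ty": 0, "tz": -0.13, "twist": 0, "claw": 0.5}
    - {"tx": 0, "ty": 0, "tz": -0.13, "twist": 0, "claw": 0.5}

```text
time: 3.75
ee_pos: [606.9, -190.6, 88.4]
ee_rot: [0.001, 0.548, 0.837, -0.0]
contact_force: [0.7, -0.0, 1.5]
opening: 43.0
```

```bash
python3 - <<'E'
from h import *
m=robot.camera_model("wrist"); im=robot.snapshot("wrist"); cv2.imwrite("pics/w3.png",im[:,:,::-1])
s=robot.read_state();print(s["ee_pos"],s["ee_rot"],s["contact_force"])
s2=robot.snapshot("scene"); cv2.imwrite("pics/s3.png",cv2.resize(s2[170:330,160:340,::-1],None,fx=4,fy=3.7))
E
```

```text
[ 607.697795   -190.78104046   89.90772751] [ 2.16245786e-03  5.47799061e-01  8.36607135e-01 -1.21687388e-04] [ 0.01773911 -0.26871017  1.28415341]
```

View pics/w3.png

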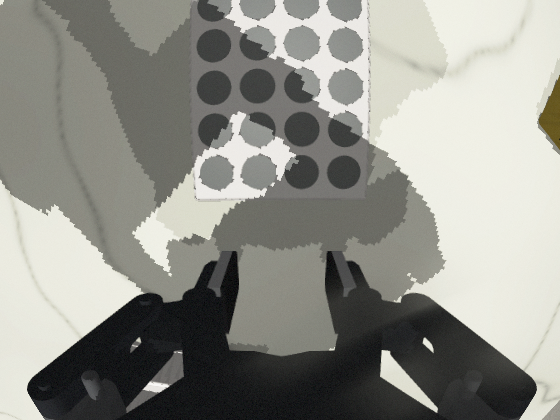

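View pics/s3.png

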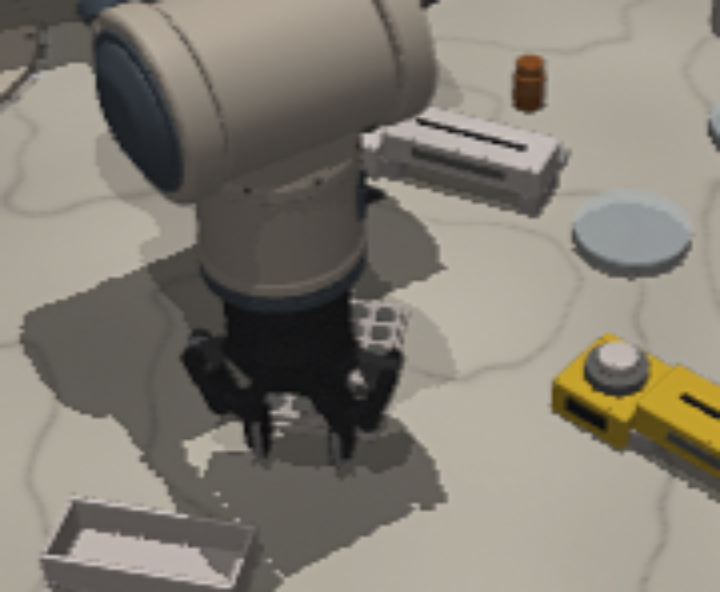

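The plate is square and centred between the fingers: its edges are at columns 192 and 370, and the trailing edge is at row 198. Now I'll descend slowly and watch the force.

carry_out:
  steps:
    - {"tx": 0, "ty": 0, "tz": -0.005, "twist": 0, "claw": 0.5}
    - {"tx": 0, "ty": 0, "tz": -0.01, "twist": 0, "claw": 0.5}
    - {"tx": 0, "ty": 0, "tz": -0.013, "twist": 0, "claw": 0.5}
    - {"tx": 0, "ty": 0, "tz": -0.014, "twist": 0, "claw": 0.5}
    - {"tx": 0, "ty": 0, "tz": -0.014, "twist": 0, "claw": 0.5}

```text
time: 4.35
ee_pos: [608.1, -190.8, 76.6]
ee_rot: [0.003, 0.548, 0.837, -0.0]
contact_force: [0.9, 0.2, 0.3]
opening: 42.9
```

```bash
python3 - <<'E'
from h import *
im=robot.snapshot("wrist"); cv2.imwrite("pics/w4.png",cv2.resize(im[150:350,180:380,::-1],None,fx=3,fy=3))
s=robot.read_state();print(s["ee_pos"],s["contact_force"])
E
```

```text
[ 608.1558532  -190.86938583   76.73336565] [-0.54772747 -0.59778344 -0.18466129]
```

View pics/w4.png

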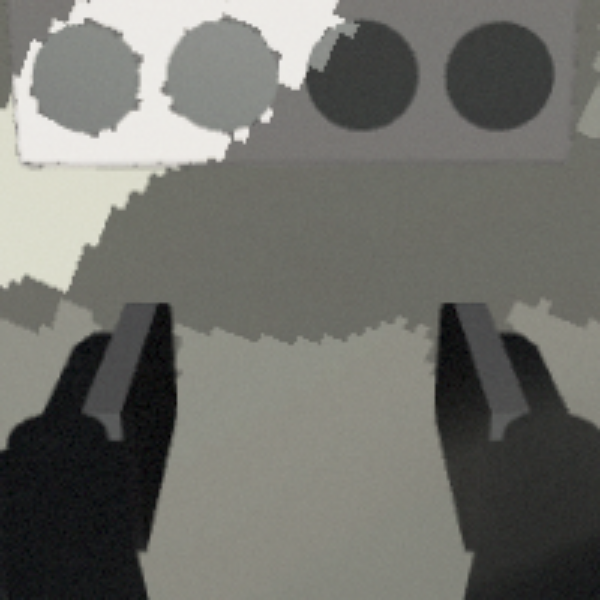

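```bash
cat >>h.py <<'E'
S=np.array([533.3,136.1]);TH=1.72
RS=np.array([[np.cos(TH),-np.sin(TH)],[np.sin(TH),np.cos(TH)]])
def w2s(p): return RS.T@(np.asarray(p)[:2]-S)
def s2w(p): return RS@np.asarray(p)+S
def pose():
    s=robot.read_state(); q=s["ee_rot"]; return s["ee_pos"],2*np.arctan2(q[2],q[1])
E
python3 - <<'E'
from h import *
p,a=pose(); print(p,a,w2s(p))
print("yaw tool rel",a-TH)
xs=np.r_[-243-20,-243,np.linspace(-233,-103,14),-93]
for x in xs:
    ps=.263*np.clip((-103-x)/140,0,1); 
    t=s2w([x-75*np.cos(ps),-75*np.sin(ps)])
    if x==-263: t=s2w(np.array([-243,-.4])-95*np.array([np.cos(ps),np.sin(ps)]))
    print(x,np.round(t,1),round(ps-.263,3), np.round(t-p[:2],1))
E
```

```text
[ 608.1558532  -190.86938583   76.73336565] 1.9822475176673882 [-334.46405444  -25.41995898]
yaw tool rel 0.2622475176673882
-263.0 [ 607.9 -191.2] 0.0 [-0.3 -0.3]
-243.0 [ 599.5 -172.9] 0.0 [-8.7 18. ]
-233.0 [ 596.7 -163.6] -0.019 [-11.5  27.3]
-223.0 [ 593.9 -154.2] -0.038 [-14.3  36.6]
-213.0 [ 591.1 -144.8] -0.056 [-17.1  46. ]
-203.0 [ 588.3 -135.4] -0.075 [-19.9  55.4]
-193.0 [ 585.5 -126. ] -0.094 [-22.7  64.9]
-183.0 [ 582.6 -116.5] -0.113 [-25.5  74.3]
-173.0 [ 579.8 -107. ] -0.132 [-28.4  83.8]
-163.0 [577.  -97.5] -0.15 [-31.2  93.3]
-153.0 [574.1 -88. ] -0.169 [-34.1 102.9]
-143.0 [571.2 -78.4] -0.188 [-36.9 112.4]
-133.0 [568.4 -68.8] -0.207 [-39.8 122. ]
-123.0 [565.5 -59.2] -0.225 [-42.6 131.6]
-113.0 [562.6 -49.6] -0.244 [-45.5 141.3]
-103.0 [559.8 -39.9] -0.263 [-48.4 150.9]
-93.0 [558.3 -30. ] -0.263 [-49.9 160.8]
```

carry_out:
  steps:
    - {"tx": 0, "ty": 0, "tz": -0.003, "twist": 0, "claw": 0.5}
    - {"tx": -0.004, "ty": 0.008, "tz": -0.003, "twist": 0, "claw": 0.5}
    - {"tx": -0.0075, "ty": 0.0155, "tz": -0.003, "twist": 0, "claw": 0.5}
    - {"tx": -0.01, "ty": 0.022, "tz": -0.003, "twist": -0.01, "claw": 0.5}
    - {"tx": -0.0115, "ty": 0.0273, "tz": -0.003, "twist": -0.019, "claw": 0.5}

```text
time: 4.9
ee_pos: [596.3, -162.7, 73.8]
ee_rot: [0.003, 0.556, 0.831, -0.0]
contact_force: [-0.5, -0.7, -0.3]
opening: 42.5
```

```bash
python3 - <<'E'
from h import *
p,a=pose(); print(p,a-TH,w2s(p),robot.read_state()["contact_force"])
im=robot.snapshot("wrist"); cv2.imwrite("pics/w5.png",cv2.resize(im[100:350,160:400,::-1],None,fx=2.4,fy=2.4))
E
```

```text
[ 596.2612568  -162.66126302   73.79793895] 0.24273939706369196 [-304.80119039  -17.85067155] [-0.51087371 -0.74609236 -0.29588901]
```

View pics/w5.png

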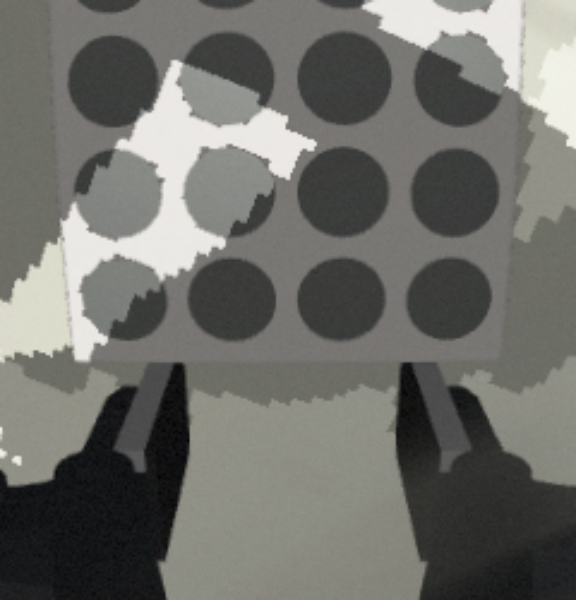

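Both fingers sit flush on the trailing edge. I'll keep pushing while steering.

carry_out:
  steps:
    - {"tx": -0.0024, "ty": 0.0084, "tz": 0, "twist": -0.018, "claw": 0.5}
    - {"tx": -0.0052, "ty": 0.0178, "tz": 0, "twist": -0.037, "claw": 0.5}
    - {"tx": -0.008, "ty": 0.0272, "tz": 0, "twist": -0.056, "claw": 0.5}
    - {"tx": -0.0108, "ty": 0.0367, "tz": 0, "twist": -0.075, "claw": 0.5}
    - {"tx": -0.0136, "ty": 0.0461, "tz": 0, "twist": -0.094, "claw": 0.5}

```text
time: 5.45
ee_pos: [582.6, -115.6, 73.9]
ee_rot: [0.003, 0.595, 0.804, -0.0]
contact_force: [0.6, -0.9, -0.6]
opening: 42.5
```

```bash
python3 - <<'E'
from h import *
p,a=pose(); print(p,a-TH,w2s(p),robot.read_state()["contact_force"])
im=robot.snapshot("wrist"); cv2.imwrite("pics/w6.png",im[:,:,::-1])
E
```

```text
[ 582.56012425 -115.56250082   73.93362089] 0.14753042898920965 [-256.18902351  -11.30302577] [ 0.6010301  -0.87453725 -0.62124821]
```

View pics/w6.png

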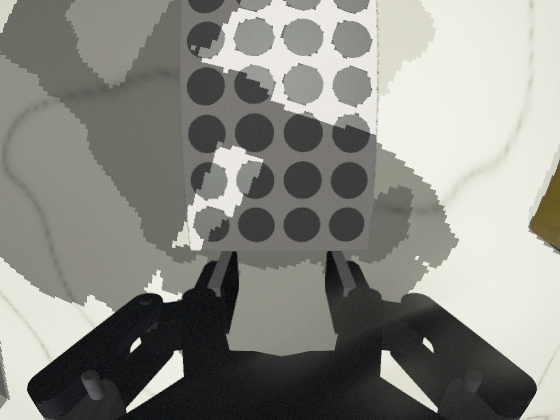

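No slip: the plate is still centred at column 280. Continuing.

carry_out:
  steps:
    - {"tx": -0.0028, "ty": 0.0085, "tz": 0, "twist": -0.018, "claw": 0.5}
    - {"tx": -0.0056, "ty": 0.018, "tz": 0, "twist": -0.036, "claw": 0.5}
    - {"tx": -0.0085, "ty": 0.0276, "tz": 0, "twist": -0.055, "claw": 0.5}
    - {"tx": -0.0114, "ty": 0.0371, "tz": 0, "twist": -0.074, "claw": 0.5}
    - {"tx": -0.0142, "ty": 0.0467, "tz": 0, "twist": -0.092, "claw": 0.5}

```text
time: 6.0
ee_pos: [567.9, -67.4, 73.9]
ee_rot: [0.002, 0.632, 0.775, -0.0]
contact_force: [-0.2, -0.5, 0.4]
opening: 42.7
```

carry_out:
  steps:
    - {"tx": -0.0028, "ty": 0.0087, "tz": 0, "twist": -0.018, "claw": 0.5}
    - {"tx": -0.0057, "ty": 0.0182, "tz": 0, "twist": -0.036, "claw": 0.5}
    - {"tx": -0.0085, "ty": 0.0278, "tz": 0, "twist": -0.054, "claw": 0.5}
    - {"tx": -0.0085, "ty": 0.0278, "tz": 0, "twist": -0.054, "claw": 0.5}
    - {"tx": -0.0085, "ty": 0.0278, "tz": 0, "twist": -0.054, "claw": 0.5}

```text
time: 6.5
ee_pos: [559.7, -39.8, 74.1]
ee_rot: [0.003, 0.652, 0.758, -0.0]
contact_force: [0.1, -0.1, 0.3]
opening: 42.4
```

```bash
python3 - <<'E'
from h import *
p,a=pose(); print(p,a-TH,w2s(p),robot.read_state()["contact_force"])
im=robot.snapshot("wrist"); cv2.imwrite("pics/w7.png",im[:,:,::-1])
im=robot.snapshot("top"); cv2.imwrite("pics/t7.png",cv2.resize(im[160:290,200:400,::-1],None,fx=4,fy=4))
E
```

```text
[559.65405432 -39.82792639  74.05209015] 0.001449316455533367 [-1.77890875e+02  9.05548451e-02] [ 0.13755931 -0.14506285  0.34354727]
```

View pics/w7.png

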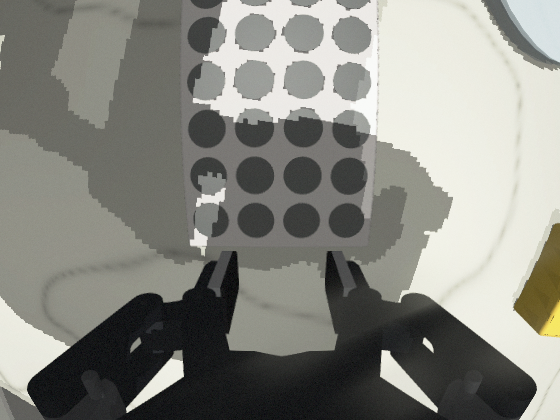

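View pics/t7.png

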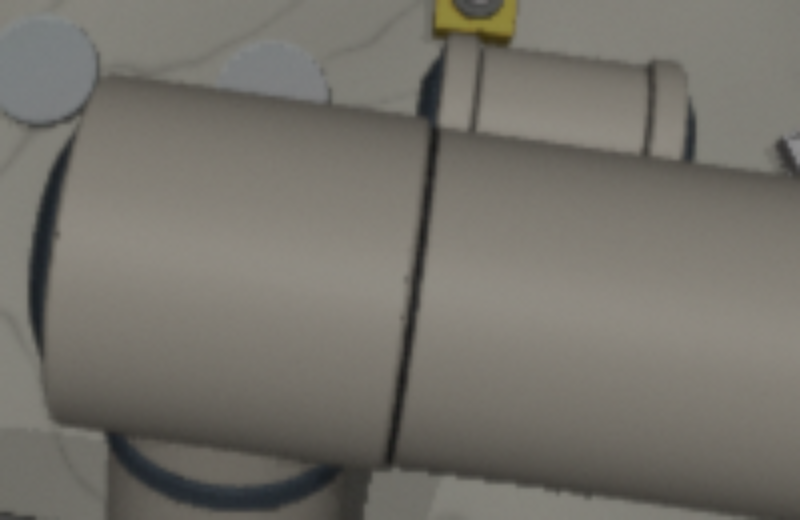

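carry_out:
  steps:
    - {"tx": -0.0015, "ty": 0.0099, "tz": 0, "twist": 0, "claw": 0.5}
    - {"tx": -0.003, "ty": 0.0198, "tz": 0, "twist": 0, "claw": 0.5}
    - {"tx": -0.0045, "ty": 0.0297, "tz": 0, "twist": 0, "claw": 0.5}
    - {"tx": -0.0056, "ty": 0.0376, "tz": 0, "twist": 0, "claw": 0.5}
    - {"tx": -0.006, "ty": 0.0396, "tz": 0, "twist": 0, "claw": 0.5}

```text
time: 7.1
ee_pos: [553.4, 0.7, 74.0]
ee_rot: [0.002, 0.652, 0.758, -0.0]
contact_force: [0.4, -1.2, 0.3]
opening: 42.7
```

```bash
python3 - <<'E'
from h import *
import pickle
p,a=pose(); print(p,a-TH,w2s(p),robot.read_state()["contact_force"])
m=robot.camera_model("wrist");pickle.dump(m,open("w8.pkl","wb"))
im=robot.snapshot("wrist"); cv2.imwrite("pics/w8.png",im[:,:,::-1])
E
```

```text
[553.39501426   0.70020043  73.99069425] 0.001851178765527317 [-136.88261406    0.25552107] [ 0.43658651 -1.18840736  0.34034035]
```

View pics/w8.png

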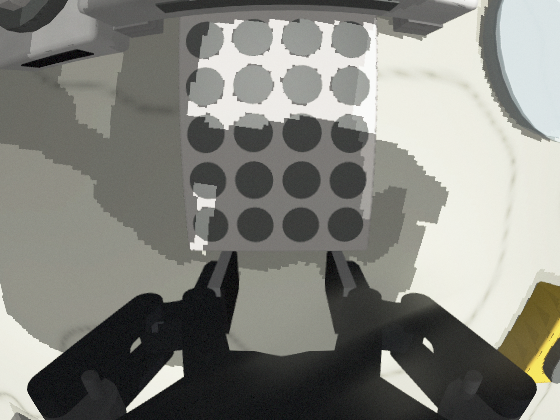

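The plate's leading end is under the beam, with legs visible at about (135,40) on the left and (415,28) on the right. I'll zoom in to check the clearance.

```bash
python3 - <<'E'
from h import *
t=cv2.imread("pics/w8.png"); cv2.imwrite("pics/w8c.png",cv2.resize(t[0:75,90:460],None,fx=2.16,fy=4))
import pickle; m=pickle.load(open("w8.pkl","rb"))
for y in(-68,-52,52,68):
    print(y,[np.round(proj("wrist",np.r_[s2w([-25,y]),z],m),0) for z in(0,19,49)])
pl=[at("wrist",p,7,m) for p in[(190.5,250),(368,250)]]; print([w2s(p) for p in pl])
pl=[at("wrist",p,7,m) for p in[(180,40),(378,40)]]; print([w2s(p) for p in pl])
E
```

```text
-68 [array([426.,  37.]), array([445.,  29.]), array([484.,  12.])]
-52 [array([394.,  33.]), array([410.,  23.]), array([444.,   2.])]
52 [array([164.,  32.]), array([149.,  23.]), array([115.,   2.])]
68 [array([133.,  37.]), array([114.,  29.]), array([75., 12.])]
[array([-126.56988134,   41.97209727]), array([-126.54037086,  -41.94836619])]
[array([-31.17665883,  42.2420722 ]), array([-31.17543268, -41.87513618])]
```

View pics/w8c.png

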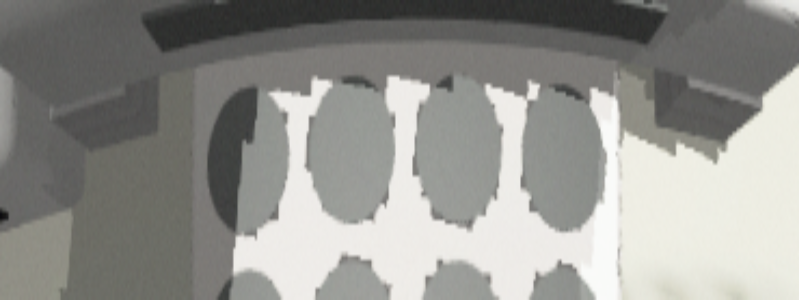

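carry_out:
  steps:
    - {"tx": -0.0015, "ty": 0.0099, "tz": 0, "twist": 0, "claw": 0.5}
    - {"tx": -0.003, "ty": 0.0198, "tz": 0, "twist": 0, "claw": 0.5}
    - {"tx": -0.0045, "ty": 0.0297, "tz": 0, "twist": 0, "claw": 0.5}
    - {"tx": -0.0056, "ty": 0.0376, "tz": 0, "twist": 0, "claw": 0.5}
    - {"tx": -0.006, "ty": 0.0396, "tz": 0, "twist": 0, "claw": 0.5}

```text
time: 7.65
ee_pos: [547.2, 41.2, 74.0]
ee_rot: [0.002, 0.651, 0.759, -0.0]
contact_force: [0.3, -0.4, -0.4]
opening: 42.5
```

carry_out:
  steps:
    - {"tx": -0.0002, "ty": 0.001, "tz": 0, "twist": 0, "claw": 0.5}
    - {"tx": -0.0003, "ty": 0.002, "tz": 0, "twist": 0, "claw": 0.5}
    - {"tx": -0.0005, "ty": 0.003, "tz": 0, "twist": 0, "claw": 0.5}
    - {"tx": -0.0006, "ty": 0.004, "tz": 0, "twist": 0, "claw": 0.5}
    - {"tx": -0.0006, "ty": 0.004, "tz": 0, "twist": 0, "claw": 0.5}

```text
time: 8.15
ee_pos: [546.7, 45.1, 74.0]
ee_rot: [0.002, 0.651, 0.759, -0.0]
contact_force: [-0.5, 0.8, -0.9]
opening: 42.8
```

carry_out:
  steps:
    - {"tx": -0.0001, "ty": 0.0005, "tz": 0, "twist": 0, "claw": 0.5}
    - {"tx": -0.0001, "ty": 0.001, "tz": 0, "twist": 0, "claw": 0.5}
    - {"tx": -0.0002, "ty": 0.0015, "tz": 0, "twist": 0, "claw": 0.5}
    - {"tx": -0.0003, "ty": 0.002, "tz": 0, "twist": 0, "claw": 0.5}
    - {"tx": -0.0003, "ty": 0.002, "tz": 0, "twist": 0, "claw": 0.5}

```text
time: 8.65
ee_pos: [546.8, 46.6, 74.1]
ee_rot: [0.003, 0.651, 0.759, -0.0]
contact_force: [1.8, -7.7, -0.5]
opening: 42.5
```

```bash
python3 - <<'E'
from h import *
p,a=pose(); print(p,a-TH,w2s(p),robot.read_state()["contact_force"])
im=robot.snapshot("wrist"); cv2.imwrite("pics/w9.png",im[:,:,::-1])
E
```

```text
[546.8429627   46.64222845  74.10675932] 0.0028258511864429625 [-90.47704567  -0.09453683] [ 1.79224773 -7.70620779 -0.46383654]
```

View pics/w9.png

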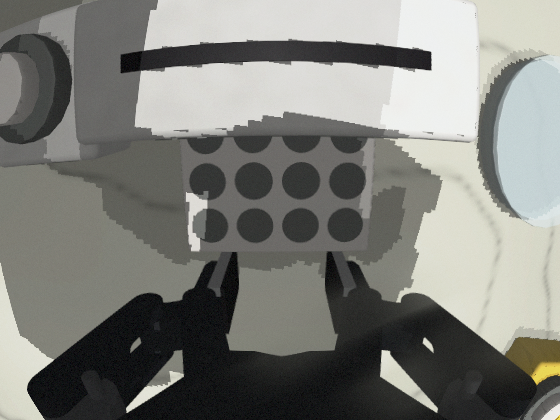

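The stop force is 7.7 N and the TCP sits at scanner x −90.5 (I expected −91.1), so the plate is home. Backing off, lifting and closing the claw.

carry_out:
  steps:
    - {"tx": 0.001, "ty": -0.008, "tz": 0, "twist": 0, "claw": 0.5}
    - {"tx": 0.003, "ty": -0.02, "tz": 0.003, "twist": 0, "claw": 0.5}
    - {"tx": 0.003, "ty": -0.02, "tz": 0.04, "twist": 0, "claw": 0}
    - {"tx": 0.003, "ty": -0.02, "tz": 0.085, "twist": 0, "claw": 0}
    - {"tx": 0.003, "ty": -0.02, "tz": 0.12, "twist": 0, "claw": 0}

```text
time: 9.2
ee_pos: [549.9, 25.7, 196.3]
ee_rot: [0.003, 0.652, 0.759, 0.0]
contact_force: [0.1, 0.6, -0.4]
opening: 0.7
```

```bash
python3 - <<'E'
from h import *
import pickle
p,a=pose(); print(p,a-TH,w2s(p),robot.read_state()["opening"])
b=s2w([0,99]); print("btn",b,b-p[:2])
m=robot.camera_model("wrist");pickle.dump(m,open("w10.pkl","wb"))
for z in (40,46,50): print(z,proj("wrist",np.r_[b,z],m))
im=robot.snapshot("wrist"); cv2.imwrite("pics/w10.png",im[:,:,::-1])
E
```

```text
[549.93161397  25.71786743 196.3395056 ] 0.0020784983061648 [-1.11628062e+02 -3.84515463e-02] 0.7019980514117282
btn [435.39991317 121.38358067] [-114.53170081   95.66571325]
40 [141.81584089  64.69007824]
46 [138.49389873  63.73117395]
50 [136.19513517  63.07214007]
```

View pics/w10.png

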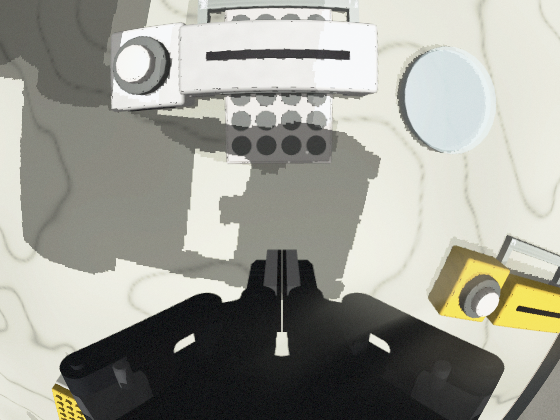

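The plate runs through to the stop bar (rows 8-160). The button top at (137,62) matches the prediction. I'll move above the button and check the stop-bar contact in a crop.

carry_out:
  steps:
    - {"tx": -0.03, "ty": 0.025, "tz": 0, "twist": 0, "claw": 0}
    - {"tx": -0.06, "ty": 0.05, "tz": 0, "twist": 0, "claw": 0}
    - {"tx": -0.09, "ty": 0.075, "tz": -0.01, "twist": 0, "claw": 0}
    - {"tx": -0.1145, "ty": 0.0957, "tz": -0.03, "twist": 0, "claw": 0}
    - {"tx": -0.1145, "ty": 0.0957, "tz": -0.05, "twist": 0, "claw": 0}

```text
time: 9.75
ee_pos: [434.2, 122.4, 151.1]
ee_rot: [0.005, 0.651, 0.759, 0.002]
contact_force: [2.1, -0.6, 0.3]
opening: -0.3
```

```bash
python3 - <<'E'
from h import *
p,a=pose(); print(p,w2s(p),robot.read_state()["contact_force"])
t=cv2.imread("pics/w10.png"); cv2.imwrite("pics/w10c.png",cv2.resize(t[0:170,190:380],None,fx=3.5,fy=3.5))
import pickle; m=pickle.load(open("w10.pkl","rb"))
im=robot.snapshot("wrist"); cv2.imwrite("pics/w11.png",im[:,:,::-1])
im=robot.snapshot("scene"); cv2.imwrite("pics/s11.png",cv2.resize(im[150:270,200:380,::-1],None,fx=4,fy=4))
E
```

```text
[434.22770854 122.44548775 151.13886809] [  1.22435808 100.00132792] [ 2.11991727 -0.57480715  0.34244967]
```

View pics/w10c.png

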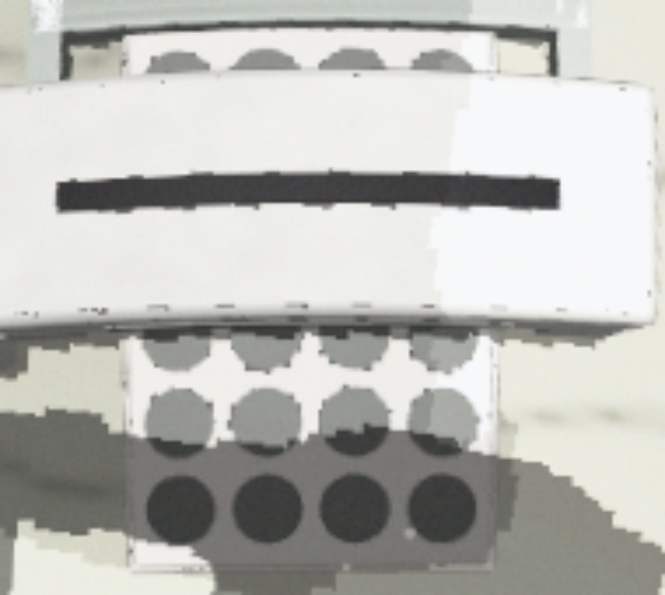

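View pics/w11.png

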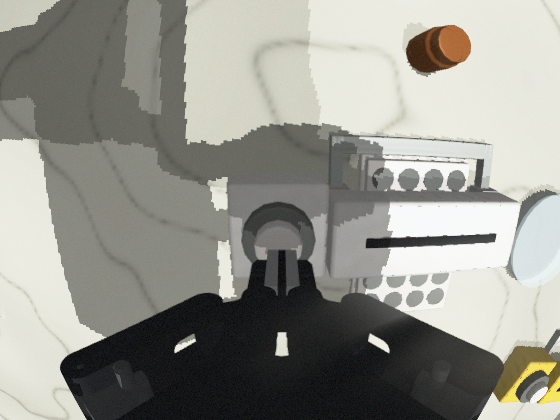

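View pics/s11.png

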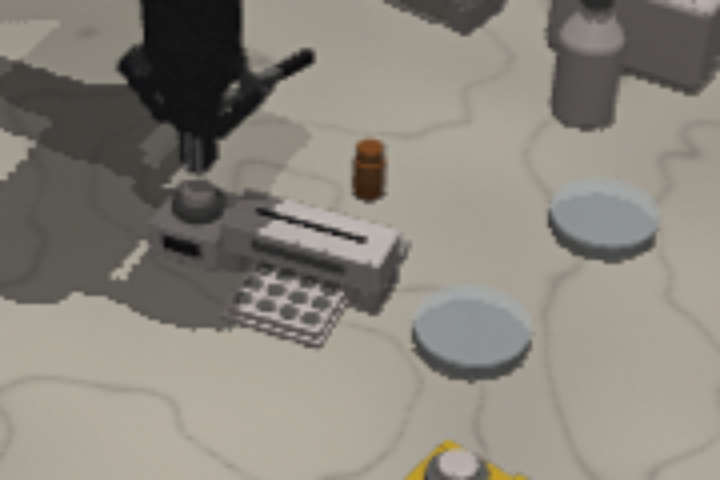

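The plate is against the bar, and the fingertips are over the button, about 25 mm above it. Pressing down in small steps.

carry_out:
  steps:
    - {"tx": 0.001, "ty": -0.001, "tz": -0.008, "twist": 0, "claw": 0}
    - {"tx": 0.001, "ty": -0.001, "tz": -0.014, "twist": 0, "claw": 0}
    - {"tx": 0.001, "ty": -0.001, "tz": -0.018, "twist": 0, "claw": 0}
    - {"tx": 0.001, "ty": -0.001, "tz": -0.022, "twist": 0, "claw": 0}
    - {"tx": 0.001, "ty": -0.001, "tz": -0.024, "twist": 0, "claw": 0}

```text
time: 10.35
ee_pos: [437.5, 120.0, 125.8]
ee_rot: [0.005, 0.651, 0.759, 0.001]
contact_force: [0.3, -1.3, 2.0]
opening: 0.1
```

carry_out:
  steps:
    - {"tx": 0, "ty": 0, "tz": -0.001, "twist": 0, "claw": 0}
    - {"tx": 0, "ty": 0, "tz": -0.002, "twist": 0, "claw": 0}
    - {"tx": 0, "ty": 0, "tz": -0.003, "twist": 0, "claw": 0}
    - {"tx": 0, "ty": 0, "tz": -0.004, "twist": 0, "claw": 0}
    - {"tx": 0, "ty": 0, "tz": -0.004, "twist": 0, "claw": 0}

```text
time: 10.85
ee_pos: [437.6, 120.0, 122.3]
ee_rot: [0.005, 0.651, 0.759, 0.001]
contact_force: [-2.5, -2.9, 19.6]
opening: 0.4
```

```bash
python3 - <<'E'
from h import *
p,a=pose(); print(p,w2s(p),robot.read_state()["contact_force"])
im=robot.snapshot("wrist"); cv2.imwrite("pics/w12.png",cv2.resize(im[150:320,190:380,::-1],None,fx=3,fy=3))
im=robot.snapshot("scene"); cv2.imwrite("pics/s12.png",cv2.resize(im[180:250,220:310,::-1],None,fx=8,fy=8,interpolation=cv2.INTER_CUBIC))
E
```

```text
[437.56887902 120.02620332 122.2961685 ] [-1.66471487 97.05690696] [-2.53147815 -2.88551496 19.56592508]
```

View pics/w12.png

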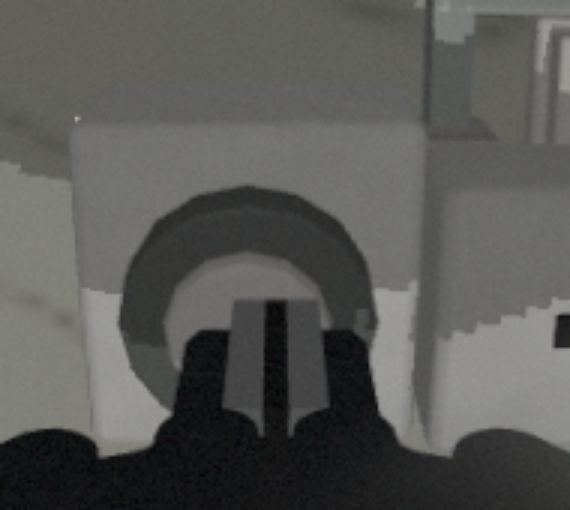

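View pics/s12.png

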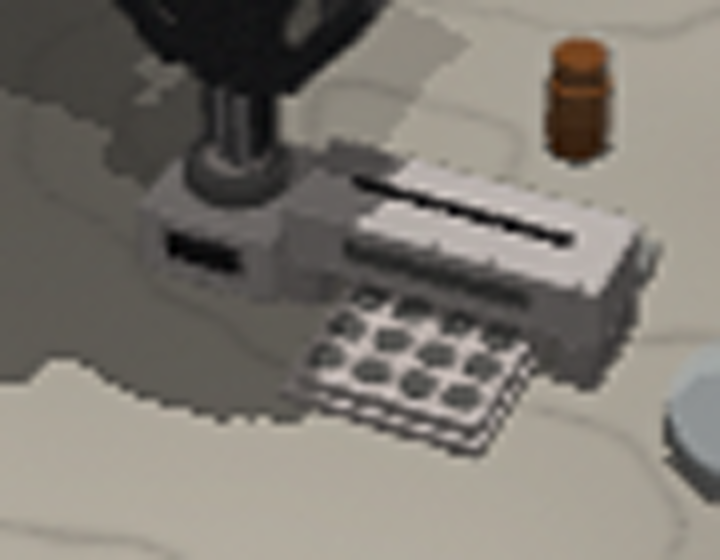

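The button looks down, but the fingertips sit about 4 mm off-centre toward +x and −y. They may be bearing on the rim, so I'll lift, re-centre and press again.

carry_out:
  steps:
    - {"tx": 0, "ty": 0, "tz": 0.008, "twist": 0, "claw": 0}
    - {"tx": 0, "ty": 0, "tz": 0.014, "twist": 0, "claw": 0}
    - {"tx": -0.003, "ty": 0.002, "tz": 0.014, "twist": 0, "claw": 0}
    - {"tx": -0.0045, "ty": 0.003, "tz": 0.014, "twist": 0, "claw": 0}
    - {"tx": -0.0045, "ty": 0.003, "tz": 0.014, "twist": 0, "claw": 0}

```text
time: 11.45
ee_pos: [432.6, 123.2, 136.1]
ee_rot: [0.005, 0.651, 0.759, 0.001]
contact_force: [0.1, -0.2, 0.9]
opening: -0.0
```

```bash
python3 - <<'E'
from h import *
p,a=pose(); print(p,robot.read_state()["contact_force"])
m=robot.camera_model("wrist")
im=robot.snapshot("wrist"); cv2.imwrite("pics/w13.png",cv2.resize(im[150:320,190:380,::-1],None,fx=3,fy=3))
for z in(50,54):
  c=proj("wrist",np.r_[433,123,z],m); print(z,(c-[190,150])*3)
print("tcp tip",(proj("wrist",np.r_[p[:2],p[2]-73],m)-[190,150])*3)
E
```

```text
[432.5516323  123.19335276 136.123468  ] [ 0.0855183  -0.20762974  0.86635796]
50 [266.42103086 311.65345452]
54 [266.4678202  321.53074363]
tcp tip [264.04650345 344.32099917]
```

View pics/w13.png

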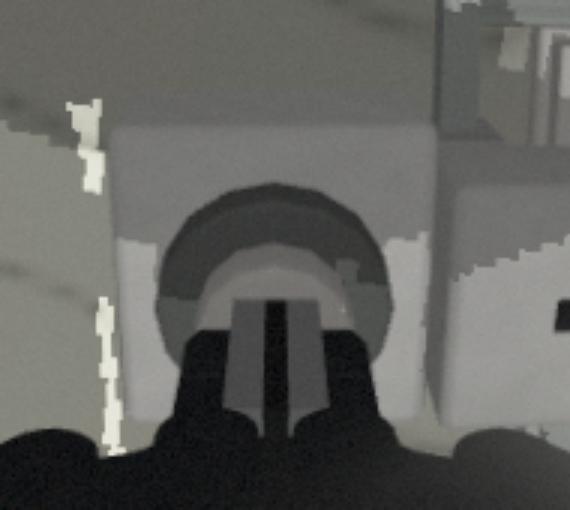

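Now it's centred laterally, with button and fingers both at about column 276. Pressing.

carry_out:
  steps:
    - {"tx": 0, "ty": 0.001, "tz": -0.008, "twist": 0, "claw": 0}
    - {"tx": 0, "ty": 0.001, "tz": -0.011, "twist": 0, "claw": 0}
    - {"tx": 0, "ty": 0.001, "tz": -0.013, "twist": 0, "claw": 0}
    - {"tx": 0, "ty": 0.001, "tz": -0.014, "twist": 0, "claw": 0}
    - {"tx": 0, "ty": 0.001, "tz": -0.014, "twist": 0, "claw": 0}

```text
time: 12.0
ee_pos: [432.9, 124.2, 122.4]
ee_rot: [0.005, 0.651, 0.759, 0.001]
contact_force: [-1.5, 2.4, 18.3]
opening: 0.1
```

carry_out:
  steps:
    - {"tx": 0, "ty": 0, "tz": -0.0005, "twist": 0, "claw": 0}
    - {"tx": 0, "ty": 0, "tz": -0.001, "twist": 0, "claw": 0}
    - {"tx": 0, "ty": 0, "tz": -0.0015, "twist": 0, "claw": 0}
    - {"tx": 0, "ty": 0, "tz": -0.002, "twist": 0, "claw": 0}
    - {"tx": 0, "ty": 0, "tz": -0.002, "twist": 0, "claw": 0}

```text
time: 12.5
ee_pos: [432.9, 124.3, 121.6]
ee_rot: [0.006, 0.651, 0.759, 0.002]
contact_force: [-8.2, -0.1, 51.6]
opening: 0.0
```

```bash
python3 - <<'E'
from h import *
p,a=pose(); print(p,robot.read_state()["contact_force"])
im=robot.snapshot("wrist"); cv2.imwrite("pics/w14.png",cv2.resize(im[150:320,190:380,::-1],None,fx=3,fy=3))
E
```

```text
[432.91325704 124.29874441 121.63658243] [-8.21946511 -0.11121916 51.60074246]
```

View pics/w14.png

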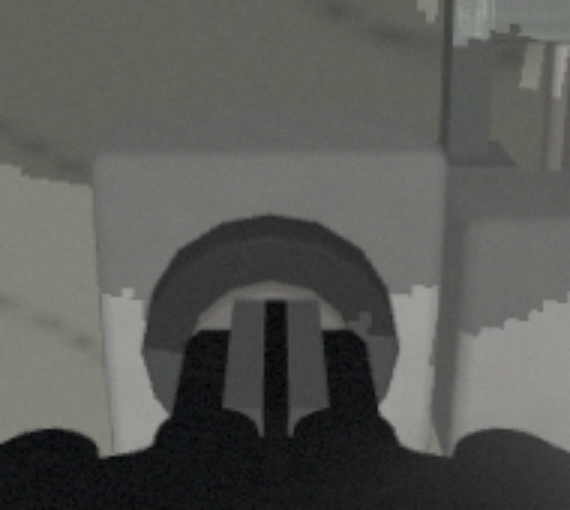

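Bottomed firmly: 51 N, at the same depth as the first press, with the tips inside the button. Releasing and retreating.

carry_out:
  steps:
    - {"tx": 0, "ty": 0, "tz": 0.01, "twist": 0, "claw": 0}
    - {"tx": 0, "ty": 0, "tz": 0.03, "twist": 0, "claw": 0}
    - {"tx": 0, "ty": 0, "tz": 0.07, "twist": 0, "claw": 0}
    - {"tx": 0, "ty": 0, "tz": 0.11, "twist": 0, "claw": 0}
    - {"tx": 0, "ty": 0, "tz": 0.15, "twist": 0, "claw": 0}

```text
time: 13.05
ee_pos: [432.4, 124.2, 272.9]
ee_rot: [0.005, 0.651, 0.759, 0.001]
contact_force: [0.9, -0.1, -0.3]
opening: -0.1
```

carry_out:
  steps:
    - {"tx": 0.01, "ty": -0.045, "tz": 0, "twist": 0, "claw": 0}
    - {"tx": 0.02, "ty": -0.09, "tz": 0, "twist": 0, "claw": 0}
    - {"tx": 0.03, "ty": -0.125, "tz": 0, "twist": 0, "claw": 0}
    - {"tx": 0.03, "ty": -0.125, "tz": 0, "twist": 0, "claw": 0}
    - {"tx": 0.03, "ty": -0.125, "tz": 0, "twist": 0, "claw": 0}

```text
time: 13.55
ee_pos: [462.2, -1.4, 272.5]
ee_rot: [0.005, 0.652, 0.758, 0.001]
contact_force: [0.0, 0.2, -0.1]
opening: -0.4
```

```bash
python3 - <<'E'
from h import *
import pickle
p,a=pose(); print(p,robot.read_state()["contact_force"])
m=robot.camera_model("wrist");pickle.dump(m,open("w15.pkl","wb"))
im=robot.snapshot("wrist"); cv2.imwrite("pics/w15.png",im[:,:,::-1]); cv2.imwrite("pics/w15c.png",cv2.resize(im[60:210,200:420,::-1],None,fx=3.6,fy=3.6))
E
```

```text
[462.17923648  -1.40573849 272.53910592] [ 1.48913576e-04  1.81399031e-01 -9.23633416e-02]
```

View pics/w15.png

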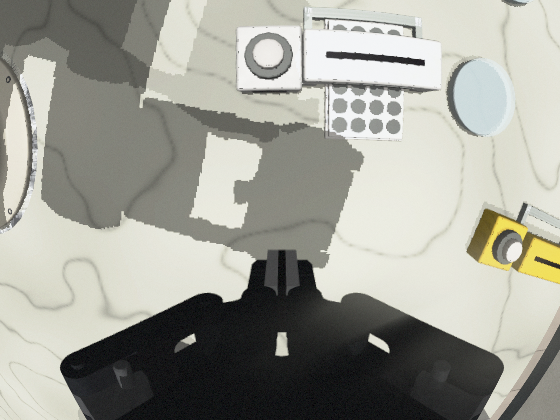

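View pics/w15c.png

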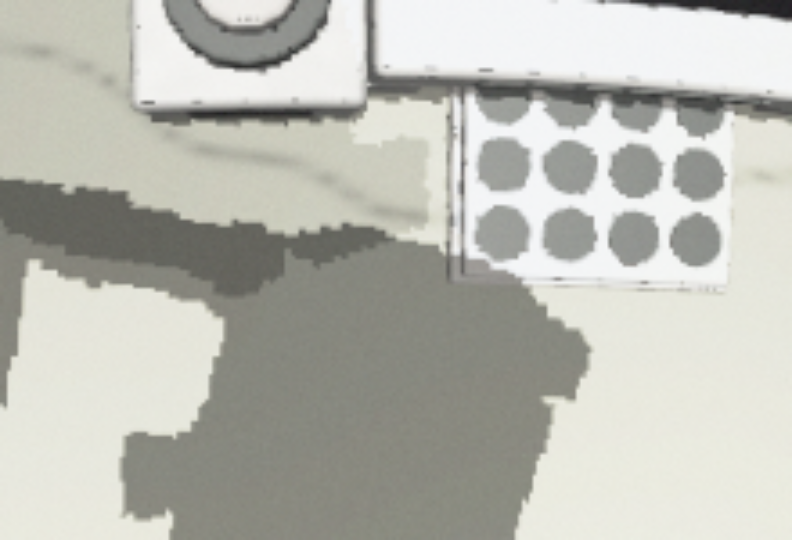

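```bash
python3 - <<'E'
from h import *
import pickle
m=pickle.load(open("w15.pkl","rb"))
a,b=[w2s(at("wrist",p,3,m)) for p in[(325,138.4),(401.8,140.7)]]
print(a,b,"centre",(a+b)/2+[63.9,0],"yaw",np.arctan2(*(b-a))-np.pi if 0 else np.arctan2((b-a)[0],-(b-a)[1]))
E
```

```text
[-80.74645386  41.73841442] [-80.23676621 -44.13670664] centre [-16.59161004  -1.19914611] yaw 0.005935149274604096
```

The plate measures at scanner (−16.6, −1.2) mm with a yaw of 0.006 rad, and home is (−16.9, 0). The button is back up. Handing in.

```bash
python3 - <<'E'
from h import *
print(robot.read_state()["time"]); print(robot.sign_off())
E
```

```text
13.6
the job is handed in; nothing more can be done
None
```

I pushed the plate flat along the bench with both fingers on its trailing end, under the small white scanner's bridge and up to the stop bar. I then pressed the button, backed clear and handed the job in at 13.6 s. No verdict was reported.

- **Plate:** the last wrist picture puts its centre at scanner (−16.6, −1.2) mm with a yaw of 0.006 rad; home is (−16.9, 0). The push ended against a firm stop at about 8 N.
- **Button:** I pressed it twice. The first press reached 20 N but was about 4 mm off-centre and might have been on the rim, so I re-centred and pressed again. The second bottomed at 52 N within 1 mm of the first press's depth. I never read the button's travel directly; that it went fully down is inferred from the force and the depth. The last picture shows it released.
- **Everything else:** I saw no contact with any other object along the way, and the arm read about zero force at the end. I did not re-measure where the other objects stand.

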